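# Fit the splash cover and keyed spindle to the mixer drive

## Task

Get the small mixer drive ready: lift the round splash cover over the hub in the middle of the drive and press it down firmly so that it lies flat on the deck. Then take the keyed spindle out of its stand, put its nose into the hub, turn it while pushing until the key slips into the keyway, and push it fully home until its flange sits on the hub. Finish still gripping the spindle and pushing, with the sprung hub held about 5 mm down; leave the sample pot, the petri dish and the forceps alone.

Things in the scene. Friction and masses are not known exactly. Their poses are not given: they have to be found in the camera images.
- drive: mixer drive fixed on the bench: white box 150 (x) x 140 (y) x 48 mm high, black knob and two switches on its front (-x). Origin: centre of the underside. A steel 12-sided hub, 35 mm across, stands in the middle of its flat top (the deck), with an upright bore of 18 mm diameter, over 60 mm deep, and one keyway beside the bore, 8 mm wide, full height, reaching 14 mm from the axis
- deck (a point): centre of the drive's deck, 48 mm above the drive's origin, on the hub's axis; axes as the drive
- coupling (a joint): how far the sprung hub is pushed down, m: 0 is up, stop at 0.010. The spring takes about 4 N to start and 0.8 N more per mm. The hub turns stiffly (0.1 N m) and is greased: it stays put while the key slides round on its top under light pushing, and turns with the key once that has slipped in
- hub_top (a point): centre of the hub's top face, 30 mm above the deck when up; goes down with the hub. Axes as the drive, NOT turning with the hub. The keyway points to the drive's front (-x) within 0.5 rad either way; its angle is not reported: look from above, or find it by turning the spindle (key to the front) while pushing
- cover: splash cover, grey, loose, 0.1 to 0.2 kg: flat round plate 110 mm diameter, 5 mm thick, with an upright neck ring in the middle, outer diameter 58 mm, wall 5 mm, hole 48 mm, its top 26 mm above the plate's underside. Origin: centre of the underside, z up. It can be gripped across the outside of the neck. It goes over the hub with 6 mm play all round
- stand: spindle stand fixed on the bench: white block 80 x 80 x 45 mm on a 94 mm square foot, with a hole of 30 mm diameter in the top. Origin: centre of the underside
- spindle: keyed metal spindle, loose, 0.1 to 0.16 kg, upright in the stand, flange on its top. Origin: centre of the flange's underside, z up the shaft. Flange 36 mm wide, 5 thick; round stem 16 mm wide above; flat grip block z = 16 to 44 mm, 34 mm along x, 18 along y (grip across the 18). Below: shaft 16 mm wide, 36 long; key on the -x side, 6 mm wide, z = -2 to -24, reaching 12.5 mm from the axis
- spindle_tip (a point): centre of the spindle's lower end, 36 mm below its origin; the last 5 mm taper to 9 mm diameter. The key begins 12 mm above the tip, so it lands on the hub's top with 12 mm of nose in the bore and the flange 24 mm above the hub
- sample_pot: small sample pot with yellow cap, 46 x 46 x 55 mm, loose bystander; origin at its underside
- petri_dish: petri dish, 72 mm diameter, 15 mm high, loose bystander; origin at its underside
- forceps: steel forceps lying flat, 115 mm long, loose bystander
Not all that is in view belongs to the job. Several things look just like the cover: the one meant starts farthest to the robot's right.

How it is judged:
On the way, in this order (a step that is already met when the one before it is completed fails the run):
1. the cover is over the hub, flat on the deck, and pressed down with more than 4 N (z of cover in the frame of deck below 0.0025 m and horizontal distance between cover and deck below 0.008 m and angle between cover's own z axis and vertical below 0.04 rad and contact force between cover and drive above 4 N), for 0.1 s.
2. the key has slipped in and the spindle's flange is down on the hub (z of spindle in the frame of hub_top below 0.003 m and horizontal distance between spindle and hub_top below 0.003 m and angle between spindle's own z axis and vertical below 0.08 rad), for 0.2 s.
At the end, for the whole second after the job is handed in: Cover flat on the deck round the hub (2.5 mm, 0.04 rad, 8 mm off centre at most); spindle keyed in, flange within 3 mm of the hub top, centred to 3 mm, upright to 0.08 rad; fingers still hold it (over 2 N) and keep the hub pushed down over 2.5 mm, at rest (all of step 2 and z of spindle in the frame of hub_top above -0.003 m and horizontal distance between spindle_tip and hub_top below 0.004 m and value of joint coupling above 0.0025 m and contact force between the fingers and spindle above 2 N and linear speed of spindle below 0.02 m/s and z of cover in the frame of deck between -0.0025 and 0.0025 m and horizontal distance between cover and deck below 0.008 m and angle between cover's own z axis and vertical below 0.04 rad); the arm keeps its last pose, push and grip.
It fails at once if the sample pot is moved more than 2 cm (distance of sample_pot from where it was at the start of the episode above 0.02 m).
It fails at once if the petri dish is moved more than 2 cm (distance of petri_dish from where it was at the start of the episode above 0.02 m).
It fails at once if the forceps are moved more than 2 cm (distance of forceps from where it was at the start of the episode above 0.02 m).
It also fails if it takes over 58 s, if anything falls off the work surface, if the arm or the gripper's body presses on something with over 40 N, if the wrist force passes 120 N, or if a joint passes its speed limit or range.

## Robot

A 7-joint arm with a two-finger parallel gripper is mounted at the origin on a cart in front of the work surface, level with it; the furniture and walls round the work are solid. World frame = base frame: x ahead of the robot, y to its left, z up, the work surface at z = 0. Lengths are in m, angles in rad, forces in N, time in s.
With the tool pointing down it reaches from about 0.35 to 0.9 m from the base axis. Payload 7.2 kg.
Tool frame: the origin (TCP) lies midway between the tips of the shut fingers; the grasp point (between the pads) lies 19 mm behind it; z points along the fingers, y is the line along which they close (so a half turn about z gives the same grasp; the last joint's range is limited). The gripper opens to 88 mm and grips with 3 to 60 N. Pads are 20 mm wide; open, the fingers measure 115 mm over their backs; the gripper's body (75 mm by 178 mm) begins 61 mm behind the grasp point.
Start: joints at [1.062, 0.411, -0.013, 1.596, 0.006, 1.134, -0.082], TCP at [0.267, -0.565, 0.223] pointing down, gripper open.
Joint ranges: [-2.95, 2.95], [-0.29, 1.99], [-1.47, 1.44], [0.14, 2.54], [-1.03, 4.17], [0.13, 1.85], [-2.86, 2.86]. Speed limits (rad/s): [2.39, 2.39, 3.01, 3.01, 3.14, 3.14, 3.14].

## Interface

Orientations are given as a 3x3 rotation matrix whose columns are the frame's x, y, z axes.
In Python, from cell import env gives the robot as it stands. The module is installed in compiled form; this text tells all that it offers.
- The arm moves only by the tool send_rows, never from a script. Its argument "series" is a list that holds one entry, the list of rows, each a list of 6 numbers: the shift along the world's x, y, z in cm, then the turn, a rotation vector about the world's x, y, z in rad. A call has 1 to 8 rows; each row is the pose to reach, as a shift and turn from the pose commanded when the call began; what a row does not reach only later rows make up. A row lasts 1/12 s, in which the tool goes at most 41.7 mm and 7.16 degrees, less where a joint would pass 70% of its speed; a pose out of reach is approached as far as the arm can. A call with a gripper value outside its range is refused whole. "grip" is the closure, from 0 (fully open) to 1 (shut), set as the call begins (left out, the last holds). The fingers move at their own pace and stop on an object; the grip force is fixed at half the most. Time passes only in rows, so rows that repeat a pose let the fingers close. It gives the time, the measured TCP pose, the force, the opening and the grip force at its end, in the units of the state.
- env.read_state(): the state, without advancing time (a new reading comes with each control period).
- env.capture(name): name is "scene" or "top"; returns a dict with "pixels" (400x640x3 uint8, red, green, blue), "fx", "fy", "cx", "cy" (pixels), "T" (4x4, takes a point from camera to world coordinates). Camera axes: x right, y down, z forward; pixel columns grow to the right and rows downward; lengths in m; the calibration is good to about 2 mm. A picture is of the moment at which its call begins. There is no depth.
- env.job_done(): hands the job in; it is judged then, once.
Trained networks look in the newest picture that a camera, given by its name, has taken for a name from the list of things; names that differ only in an ending like _2 or _b are one class to them, and where a whole thing is asked for, a point or a joint stands for the part that bears it (a point fixed in the world has none). Each returns a list of dicts, best first, with "confidence" (0 to 1); they miss things now and then, are a little off and sometimes report something else, mostly with a low value. They report only what shows in the picture. A call takes as long as a camera call. They do not tell look-alikes from the thing itself.
- env.look_for(query, camera): "rect" ([left, top, right, bottom] in pixels, round what is visible of it).
The state is a dict: "time_s": time; "qpos": joint angles; "dq": joint speeds; "joint_torque": joint torques, N m; "tcp_pos": TCP position; "eef_rot": TCP orientation; "force": force on the tool from outside, world axes, zero at the start; "ft_torque": the same for the moment, N m; "opening": finger opening in m; "grip_force": force on a finger pad.
Only numpy, scipy, OpenCV 4.12 (cv2) and the standard library are available. Lean on these libraries where they do the work, as an engineer would, in place of code of your own. Each camera call takes 0.05 s, during which the arm holds its last target. There are 200 camera calls.

## Working session

There is one attempt and no reset: what is moved stays moved. The work goes in short steps, Python scripts to look and compute and a tool call to move; the robot and the scene stay as the last step left them, time stands still between calls to the robot, and variables do not carry over. Pictures are saved under pics/ and viewed, at most 10 in all, crops included, and the job is handed in when it is done.

Besides the shell and the picture viewer there is one more tool, called in YAML: its name, and indented under it one key for each argument. send_rows: Moves the arm, as the interface text tells. Its arguments: {"type":"object","properties":{"series":{"type":"array"},"grip":{"type":"number"}},"required":["series"]}

```bash
mkdir -p pics; cat > h.py <<'E'
from cell import env
import numpy as np, cv2
def cap(n,save=None):
    c=env.capture(n)
    if save: cv2.imwrite('pics/'+save,c['pixels'][:,:,::-1])
    return c
def ray(c,u,v):
    T=np.array(c['T']); d=T[:3,:3]@np.array([(u-c['cx'])/c['fx'],(v-c['cy'])/c['fy'],1]); return T[:3,3],d
def atz(c,u,v,z):
    o,d=ray(c,u,v); return o+d*(z-o[2])/d[2]
def tri(c1,p1,c2,p2):
    o1,d1=ray(c1,*p1);o2,d2=ray(c2,*p2)
    d1=d1/np.linalg.norm(d1);d2=d2/np.linalg.norm(d2)
    t=np.linalg.lstsq(np.c_[d1,-d2],o2-o1,rcond=None)[0]
    a,b=o1+t[0]*d1,o2+t[1]*d2
    return (a+b)/2,np.linalg.norm(a-b)
def proj(c,p):
    T=np.linalg.inv(np.array(c['T'])); q=T[:3,:3]@np.array(p)+T[:3,3]
    return c['fx']*q[0]/q[2]+c['cx'],c['fy']*q[1]/q[2]+c['cy']
E
python3 - <<'E'
from h import *
np.set_printoptions(precision=4,suppress=True)
for n in('scene','top'):
    c=cap(n,n+'1.png'); print(n,c['fx'],c['fy'],c['cx'],c['cy']);print(np.array(c['T']))
    for q in['drive','cover','stand','spindle','hub_top','sample_pot','petri_dish','forceps']:
        print(q,[(np.round(r['rect']).astype(int).tolist(),round(r['confidence'],2)) for r in env.look_for(q,n)])
E
```

```text
scene 429.7811002336556 429.7811002336556 322.8985983274546 199.94654749059248
[[-0.6933 -0.4074  0.5944 -0.1738]
 [-0.7205  0.4071 -0.5613  0.7466]
 [-0.0133 -0.8175 -0.5758  0.8012]
 [ 0.      0.      0.      1.    ]]
drive [([305, 171, 371, 222], 0.58), ([409, 171, 420, 186], 0.46)]
cover [([232, 302, 278, 338], 0.78)]
stand [([396, 176, 435, 205], 0.79)]
spindle [([412, 170, 424, 190], 0.7)]
hub_top [([329, 186, 342, 196], 0.59)]
sample_pot [([397, 202, 414, 226], 0.71)]
petri_dish [([335, 248, 362, 270], 0.77)]
forceps [([371, 168, 376, 174], 0.55)]
top 493.2928568714165 493.2928568714165 322.70264403985914 197.89635418235906
[[ 0.0127 -0.9843  0.1763  0.2399]
 [-0.9998 -0.0149 -0.0114  0.0635]
 [ 0.0139 -0.1761 -0.9843  1.6235]
 [ 0.      0.      0.      1.    ]]
drive [([325, 151, 371, 203], 0.79)]
cover [([199, 217, 229, 245], 0.96), ([246, 201, 279, 236], 0.81)]
stand [([396, 202, 432, 240], 0.98)]
spindle [([410, 212, 425, 225], 0.68), ([414, 167, 422, 176], 0.21)]
hub_top [([345, 169, 355, 184], 0.61)]
sample_pot [([373, 230, 382, 244], 0.73)]
petri_dish [([292, 224, 315, 246], 0.63)]
forceps [([413, 166, 421, 175], 0.4)]
```

View pics/scene1.png

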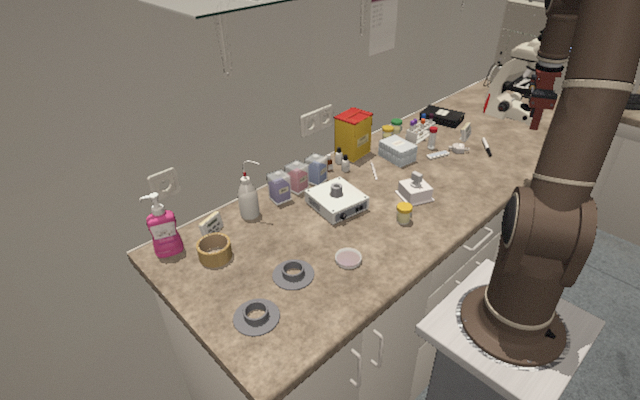

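View pics/top1.png

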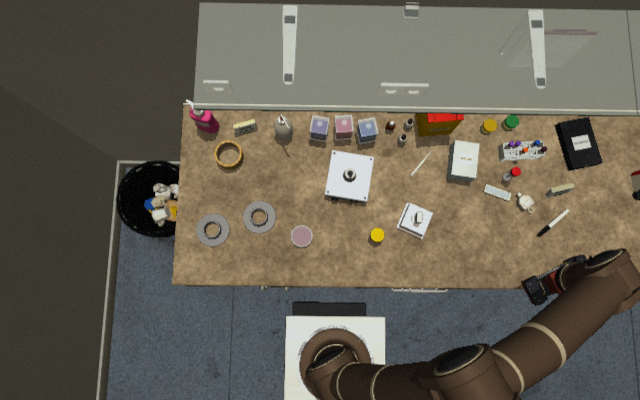

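```bash
python3 - <<'E'
import cv2,numpy as np
t=cv2.imread('pics/top1.png');s=cv2.imread('pics/scene1.png')
r=lambda im,x,y,w,h:cv2.resize(im[y:y+h,x:x+w],(400,300),interpolation=cv2.INTER_CUBIC)
a=np.hstack([r(t,192,187,96,72),r(t,320,148,60,45)])
b=np.hstack([r(t,386,198,60,45),r(s,384,165,60,45)])
cv2.imwrite('pics/crop1.png',np.vstack([a,b]))
E
```

```text
(no output)
```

View pics/crop1.png

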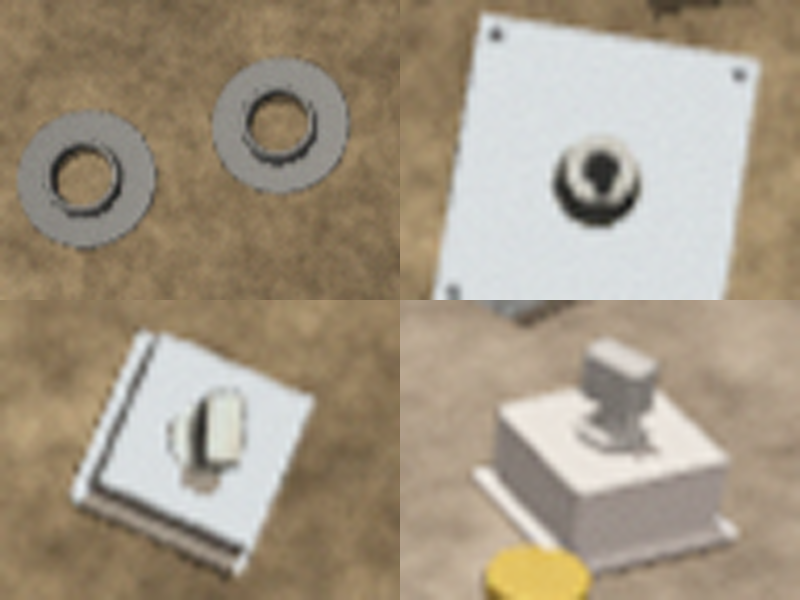

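The two look-alike covers are at top (259,217) and (212,230). The one meant is (259,217), since it lies farther right in the image, which is -y and so the robot's right. The crop confirms it. The keyway points down and slightly right in the top view, and the grip block's long axis is close to world x.

```bash
python3 - <<'E'
from h import *
np.set_printoptions(precision=4,suppress=True)
t=cap('top');s=cap('scene')
def blob(c,rect,f):
    x0,y0,x1,y1=rect; im=cv2.resize(c['pixels'][y0:y1,x0:x1],None,fx=8,fy=8,interpolation=cv2.INTER_CUBIC)
    m=f(cv2.cvtColor(im,cv2.COLOR_RGB2HSV).astype(int)).astype(np.uint8)
    cs,_=cv2.findContours(m,cv2.RETR_EXTERNAL,cv2.CHAIN_APPROX_NONE); k=max(cs,key=cv2.contourArea)
    return k.reshape(-1,2),np.array([x0,y0]),m
up=lambda p,o:(np.array(p)+.5)/8-.5+o
# covers
cc=[]
for c,r in((t,(240,195,285,240)),(s,(268,255,318,292))):
    k,o,m=blob(c,r,lambda h:h[...,1]<45)
    e=cv2.fitEllipse(cv2.convexHull(k)); p=up(e[0],o);cc.append(p); print('cover',p,np.array(e[1])/8,atz(c,*p,.005))
print(tri(t,cc[0],s,cc[1]))
# spindle/stand+hub: enlarged V channels for edges
for n,c,r in(('stand',t,(394,200,436,242)),('drive',t,(322,148,378,206))):
    k,o,m=blob(c,r,lambda h:(h[...,1]<40)&(h[...,2]>130))
    q=cv2.minAreaRect(k); print(n,up(q[0],o),np.array(q[1])/8,q[2],up(cv2.boxPoints(q),o).tolist())
# hub bore dark
k,o,m=blob(t,(343,166,358,182),lambda h:(h[...,2]<90)); 
g=cv2.cvtColor(t['pixels'],cv2.COLOR_RGB2GRAY)
print(g[164:186,340:362])
print(g[206:230,406:428])
hb=(s['pixels'][178:206,324:350]); print(cv2.cvtColor(hb,cv2.COLOR_RGB2GRAY)[::1,::1])
E
```

```text
cover [258.9576 216.6601] [32.4357 33.1557] [0.4636 0.2546 0.005 ]
cover [292.8755 274.2416] [31.3097 42.7037] [0.4626 0.2567 0.005 ]
(array([0.4641, 0.2551, 0.0027]), np.float64(0.0006689638126503489))
stand [414.3037 219.8127] [29.1975 29.2061] 23.272903442382812 [[395.1229438781738, 227.45946502685547], [406.66260528564453, 200.6297492980957], [433.48437881469727, 212.16599655151367], [421.94471740722656, 238.99571228027344]]
drive [349.1578 175.2434] [43.7687 45.7135] 9.335000038146973 [[323.8556880950928, 194.24768447875977], [331.2707271575928, 149.13953709602356], [374.45983123779297, 156.23911666870117], [367.04479217529297, 201.34726333618164]]
[[220 222 220 221 220 222 221 222 220 222 221 222 219 220 221 221 218 221
  221 221 221 220]
 [222 223 220 219 222 222 219 222 220 219 221 218 222 221 221 219 220 220
  219 221 221 222]
 [223 222 220 223 220 220 220 223 219 221 220 220 222 219 223 222 220 222
  220 221 220 224]
 [218 219 221 220 222 221 219 222 223 218 219 219 222 221 218 221 222 221
  221 219 219 219]
 [221 219 220 221 221 221 221 215 208 207 207 207 213 220 222 221 
[... 6194 characters left out ...]
35 233 234
  234 233 233 231 234 232 232 233]
 [232 232 233 232 232 233 234 234 234 231 233 234 232 233 234 232 233 233
  233 233 232 233 232 233 233 232]
 [232 233 233 232 233 233 234 233 234 231 233 234 233 232 232 234 232 233
  233 233 233 233 233 232 234 233]
 [233 233 232 233 233 233 233 233 234 233 233 233 232 233 233 233 233 232
  233 234 234 232 233 233 235 233]
 [232 232 233 234 233 232 232 233 235 233 233 232 233 233 233 233 232 232
  233 232 233 232 232 233 233 232]
 [235 232 232 233 233 233 233 233 233 233 233 232 233 234 232 233 234 233
  232 233 233 232 233 232 234 235]
 [236 235 233 233 232 232 232 233 232 233 232 233 233 233 233 233 233 233
  233 233 234 232 233 234 238 226]]
```

```bash
python3 - <<'E'
from h import *
np.set_printoptions(precision=4,suppress=True)
t=cap('top');s=cap('scene')
print('hub',tri(t,(349.8,172.9),s,(336,186.0)),atz(t,349.8,172.9,.078),atz(s,336,186,.078))
print('block',tri(t,(419.5,216),s,(417.2,174.3)),atz(t,419.5,216,.089),atz(s,417.2,174.3,.089))
print('stand',atz(t,414.3,219.8,.03),'pot',atz(t,377,236,.05),'petri',atz(t,302,236,.01))
a=atz(t,349.8,172.9,.078);b=atz(t,350.05,176.2,.078);print('keyway dir',b-a)
x=env.read_state();print(x['tcp_pos'],x['eef_rot'],x['time_s'],x['force'],x['opening'])
c=t
for n,r,z in(('stand',[[406.66,200.63],[433.48,212.17]],.045),('drive',[[323.86,194.25],[331.27,149.14]],.048)):
    p=[atz(t,*q,z) for q in r];print(n,p[1]-p[0])
E
```

```text
hub (array([ 0.6002, -0.0406,  0.0759]), np.float64(4.841634026547782e-05)) [ 0.5996 -0.0405  0.078 ] [ 0.5979 -0.0383  0.078 ]
block (array([ 0.4611, -0.2622,  0.0819]), np.float64(0.003342956518797472)) [ 0.4614 -0.2598  0.089 ] [ 0.4533 -0.253   0.089 ]
stand [ 0.4572 -0.2549  0.03  ] pot [ 0.4004 -0.1301  0.05  ] petri [0.401 0.111 0.01 ]
keyway dir [-0.0109 -0.0008  0.    ]
[ 0.2667 -0.5653  0.2227] [[ 0.9044  0.4267  0.    ]
 [ 0.4267 -0.9044 -0.    ]
 [ 0.      0.     -1.    ]] 1.1 [0.1823 0.747  0.01  ] 0.08780914857935193
stand [-0.0367 -0.0866  0.    ]
drive [ 0.152  -0.0226  0.    ]
```

send_rows:
  series:
    - [[4.9, 20.5, 0, 0, 0, -0.12], [9.8, 41, 0, 0, 0, -0.24], [14.7, 61.5, 0, 0, 0, -0.36], [19.7, 82, 0, 0, 0, -0.44], [19.7, 82, 0, 0, 0, -0.44], [19.7, 82, 0, 0, 0, -0.44], [19.7, 82, 0, 0, 0, -0.44], [19.7, 82, 0, 0, 0, -0.44]]
  grip: 0

```text
time_s: 1.77
tcp_pos: [0.3445, -0.2392, 0.223]
eef_rot: [[1.0, 0.001, 0.001], [0.001, -1.0, -0.001], [0.001, 0.001, -1.0]]
force: [0.8, 0.8, 0.4]
opening: 0.0882
grip_force: 0.0
```

send_rows:
  series:
    - [[12.0, 49.4, 0, 0, 0, 0], [12.0, 49.4, 0, 0, 0, 0], [12.0, 49.4, 0, 0, 0, 0], [12.0, 49.4, 0, 0, 0, 0], [12.0, 49.4, 0, 0, 0, 0], [12.0, 49.4, 0, 0, 0, 0], [12.0, 49.4, 0, 0, 0, 0], [12.0, 49.4, 0, 0, 0, 0]]

```text
time_s: 2.43
tcp_pos: [0.4233, 0.0848, 0.2232]
eef_rot: [[1.0, 0.0, 0.001], [0.0, -1.0, -0.0], [0.001, 0.0, -1.0]]
force: [1.3, -0.5, 0.6]
opening: 0.0879
grip_force: 0.0
```

send_rows:
  series:
    - [[2.5, 16, 0, 0, 0, 0], [2.5, 16, 0, 0, 0, 0], [2.5, 16, 0, 0, 0, 0], [2.5, 16, 0, 0, 0, 0], [2.5, 16, 0, 0, 0, 0]]

```text
time_s: 2.85
tcp_pos: [0.4474, 0.2507, 0.223]
eef_rot: [[1.0, 0.009, 0.0], [0.009, -1.0, 0.005], [0.0, -0.005, -1.0]]
force: [-0.8, -0.3, -0.3]
opening: 0.0879
grip_force: 0.0
```

send_rows:
  series:
    - [[0, 0, -10, 0, 0, 0], [0, 0, -10, 0, 0, 0], [0, 0, -10, 0, 0, 0], [0, 0, -10, 0, 0, 0], [0, 0, -10, 0, 0, 0]]

```text
time_s: 3.27
tcp_pos: [0.4478, 0.2426, 0.1225]
eef_rot: [[1.0, 0.001, -0.002], [0.001, -1.0, -0.0], [-0.002, 0.0, -1.0]]
force: [0.7, -0.4, 0.5]
opening: 0.0877
grip_force: 0.0
```

send_rows:
  series:
    - [[1.6, 1.2, -2, 0, 0, 0], [1.6, 1.2, -6, 0, 0, 0], [1.6, 1.2, -9.5, 0, 0, 0], [1.6, 1.2, -11.3, 0, 0, 0], [1.6, 1.2, -11.3, 0, 0, 0], [1.6, 1.2, -11.3, 0, 0, 0]]

```text
time_s: 3.77
tcp_pos: [0.4649, 0.2553, 0.0109]
eef_rot: [[1.0, 0.001, 0.001], [0.001, -1.0, 0.001], [0.001, -0.001, -1.0]]
force: [-0.0, 0.3, 0.1]
opening: 0.0882
grip_force: 0.0
```

send_rows:
  series:
    - [[0, 0, 0, 0, 0, 0], [0, 0, 0, 0, 0, 0], [0, 0, 0, 0, 0, 0], [0, 0, 0, 0, 0, 0], [0, 0, 0, 0, 0, 0], [0, 0, 0, 0, 0, 0]]
  grip: 1

```text
time_s: 4.27
tcp_pos: [0.4646, 0.2549, 0.0105]
eef_rot: [[1.0, 0.0, 0.001], [0.0, -1.0, 0.0], [0.001, -0.0, -1.0]]
force: [-1.3, -0.8, 7.0]
opening: 0.0579
grip_force: 30.0
```

send_rows:
  series:
    - [[0, 0, 4, 0, 0, 0], [0, 0, 8, 0, 0, 0], [0, 0, 12, 0, 0, 0], [13.5, -29.5, 12, 0, 0, 0], [13.5, -29.5, 12, 0, 0, 0], [13.5, -29.5, 12, 0, 0, 0], [13.5, -29.5, 12, 0, 0, 0], [13.5, -29.5, 12, 0, 0, 0]]

```text
time_s: 4.93
tcp_pos: [0.5511, 0.0633, 0.1299]
eef_rot: [[1.0, 0.001, 0.0], [0.001, -1.0, -0.0], [0.0, 0.0, -1.0]]
force: [0.6, 0.7, -1.1]
opening: 0.0575
grip_force: 30.0
```

```bash
python3 - <<'E'
from h import *
x=env.read_state();print(x['tcp_pos'],x['force'],x['opening'])
E
```

```text
[0.55108829 0.06331618 0.12988891] [ 0.57121855  0.67422709 -1.05273893] 0.05747605390820802
```

send_rows:
  series:
    - [[4.8, -10.3, 0, 0, 0, 0], [4.8, -10.3, 0, 0, 0, 0], [4.8, -10.3, 0, 0, 0, 0], [4.8, -10.3, 0, 0, 0, 0], [4.8, -10.3, 0, 0, 0, 0]]

```text
time_s: 5.35
tcp_pos: [0.5988, -0.04, 0.129]
eef_rot: [[1.0, -0.003, -0.001], [-0.003, -1.0, -0.0], [-0.001, 0.0, -1.0]]
force: [0.1, 0.8, -1.0]
opening: 0.0575
grip_force: 30.0
```

```bash
python3 - <<'E'
from h import *
t=cap('top','top2.png');s=cap('scene','scene2.png')
x=env.read_state();print(x['tcp_pos'])
for n in('top','scene'):print([(np.round(r['rect'],1).tolist(),round(r['confidence'],2)) for r in env.look_for('cover',n)])
p=x['tcp_pos'];q=[p[0],p[1],p[2]-.006]
u=proj(t,q);v=proj(s,q);print(u,v)
a=t['pixels'][150-20:220-10,310:390,::-1];b=s['pixels'][140:220,290:370,::-1]
f=lambda im:cv2.resize(im,(400,400),interpolation=cv2.INTER_CUBIC)
cv2.imwrite('pics/c2.png',np.hstack([f(t['pixels'][130:210,310:390,::-1]),f(b)]))
E
```

```text
[ 0.59821194 -0.03641541  0.1294271 ]
[([195.9, 212.3, 229.9, 247.4], 0.57), ([338.1, 173.4, 357.5, 188.1], 0.56)]
[([230.8, 300.1, 278.3, 334.3], 0.82), ([320.9, 161.6, 351.9, 180.6], 0.72)]
(np.float64(349.486103177705), np.float64(170.03959625471532)) (np.float64(335.5531583157168), np.float64(173.53202998329846))
```

View pics/c2.png

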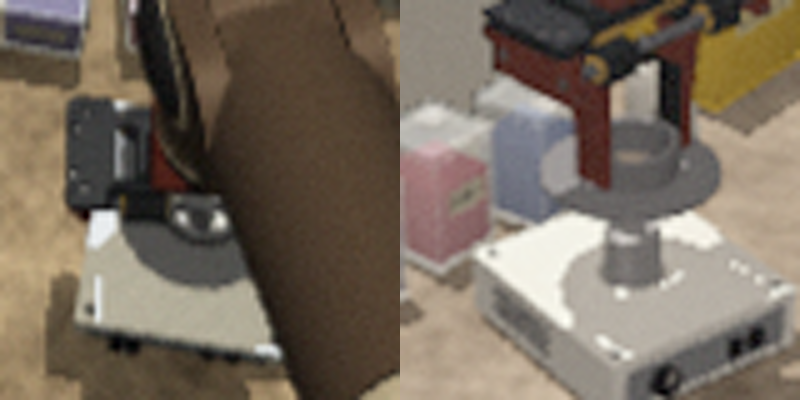

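send_rows:
  series:
    - [[0.1, -0.3, 0, 0, 0, 0], [0.1, -0.3, -1.5, 0, 0, 0], [0.1, -0.3, -3, 0, 0, 0], [0.1, -0.3, -3, 0, 0, 0], [0.1, -0.3, -3, 0, 0, 0]]

```text
time_s: 5.97
tcp_pos: [0.5992, -0.04, 0.0993]
eef_rot: [[1.0, 0.002, -0.002], [0.002, -1.0, 0.0], [-0.002, -0.0, -1.0]]
force: [-0.7, -0.4, -0.4]
opening: 0.0575
grip_force: 30.0
```

send_rows:
  series:
    - [[0, 0, -0.8, 0, 0, 0], [0, 0, -1.6, 0, 0, 0], [0, 0, -2.4, 0, 0, 0], [0, 0, -2.4, 0, 0, 0]]

```text
time_s: 6.3
tcp_pos: [0.5988, -0.0407, 0.0739]
eef_rot: [[1.0, 0.001, -0.002], [0.001, -1.0, 0.0], [-0.002, -0.0, -1.0]]
force: [0.1, -0.6, -2.1]
opening: 0.0575
grip_force: 30.0
```

send_rows:
  series:
    - [[0, 0, -0.5, 0, 0, 0], [0, 0, -1, 0, 0, 0], [0, 0, -1.5, 0, 0, 0], [0, 0, -1.7, 0, 0, 0], [0, 0, -1.9, 0, 0, 0], [0, 0, -2.0, 0, 0, 0]]

```text
time_s: 6.8
tcp_pos: [0.5997, -0.0407, 0.0584]
eef_rot: [[1.0, 0.001, -0.0], [0.001, -1.0, -0.001], [-0.0, 0.001, -1.0]]
force: [-14.2, -1.2, 34.7]
opening: 0.0573
grip_force: 30.0
```

send_rows:
  series:
    - [[0, 0, 0, 0, 0, 0], [0, 0, 0, 0, 0, 0], [0, 0, 0.1, 0, 0, 0], [0, 0, 0.2, 0, 0, 0]]

```text
time_s: 7.13
tcp_pos: [0.5998, -0.0407, 0.0586]
eef_rot: [[1.0, 0.001, 0.001], [0.001, -1.0, -0.001], [0.001, 0.001, -1.0]]
force: [-0.1, 0.2, -1.0]
opening: 0.0574
grip_force: 30.0
```

send_rows:
  series:
    - [[0, 0, 0, 0, 0, 0], [0, 0, 0, 0, 0, 0], [0, 0, 0, 0, 0, 0], [0, 0, 0, 0, 0, 0], [0, 0, 3, 0, 0, 0], [0, 0, 7, 0, 0, 0], [0, 0, 11, 0, 0, 0], [0, 0, 14, 0, 0, 0]]
  grip: 0

```text
time_s: 7.8
tcp_pos: [0.6004, -0.0403, 0.2005]
eef_rot: [[1.0, 0.001, 0.002], [0.001, -1.0, 0.0], [0.002, -0.0, -1.0]]
force: [0.8, 0.3, -0.9]
opening: 0.0876
grip_force: 0.0
```

send_rows:
  series:
    - [[-14, -21.8, 0, 0, 0, 0], [-14, -21.8, 0, 0, 0, 0], [-14, -21.8, 0, 0, 0, 0], [-14, -21.8, 0, 0, 0, 0], [-14, -21.8, 0, 0, 0, 0], [-14, -21.8, 0, 0, 0, 0], [-14, -21.8, 0, 0, 0, 0], [-14, -21.8, 0, 0, 0, 0]]

```text
time_s: 8.47
tcp_pos: [0.4574, -0.2625, 0.1974]
eef_rot: [[1.0, -0.006, -0.001], [-0.006, -1.0, -0.001], [-0.001, 0.001, -1.0]]
force: [0.3, 0.7, -0.0]
opening: 0.088
grip_force: 0.0
```

```bash
python3 - <<'E'
from h import *
t=cap('top');s=cap('scene')
x=env.read_state();print(x['tcp_pos'])
for q in('cover','hub_top','spindle'):
  for n in('top','scene'):print(q,n,[(np.round(r['rect'],1).tolist(),round(r['confidence'],2)) for r in env.look_for(q,n)])
f=lambda im:cv2.resize(im[:,:,::-1],(400,400),interpolation=cv2.INTER_CUBIC)
cv2.imwrite('pics/c3.png',np.hstack([f(t['pixels'][150:200,325:375]),f(s['pixels'][150:210,385:445])]))
E
```

```text
[ 0.46010964 -0.25827116  0.19765963]
cover top [([336.0, 159.6, 365.1, 193.4], 0.98), ([194.4, 215.7, 229.3, 245.8], 0.7)]
cover scene [([233.4, 300.1, 277.4, 334.8], 0.96), ([319.2, 182.2, 350.9, 202.0], 0.75), ([335.2, 247.9, 362.8, 268.7], 0.48)]
hub_top top [([346.2, 168.2, 353.0, 179.2], 0.63), ([367.9, 229.9, 384.3, 243.3], 0.23)]
hub_top scene [([327.6, 184.1, 340.3, 191.0], 0.6)]
spindle top [([370.8, 230.3, 383.6, 243.3], 0.34)]
spindle scene [([413.4, 171.6, 422.3, 187.6], 0.71)]
```

View pics/c3.png

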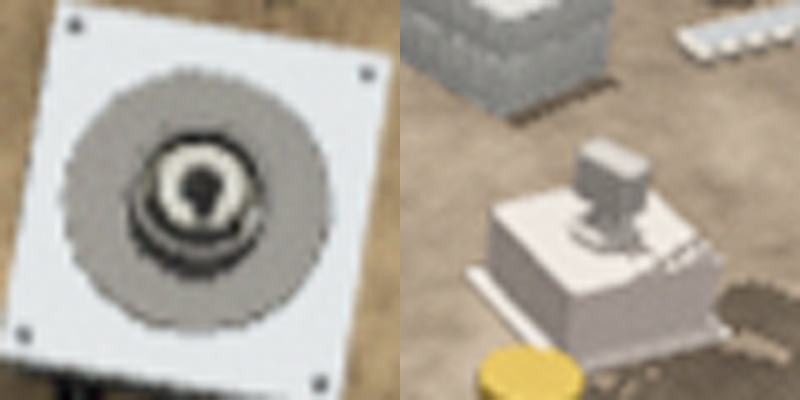

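send_rows:
  series:
    - [[0, 0, -4, 0, 0, 0], [0, 0, -8, 0, 0, 0], [0, 0, -11.5, 0, 0, 0], [0, 0, -13.2, 0, 0, 0], [0, 0, -13.9, 0, 0, 0], [0, 0, -13.9, 0, 0, 0], [0, 0, -13.9, 0, 0, 0]]

```text
time_s: 9.45
tcp_pos: [0.4606, -0.2584, 0.0593]
eef_rot: [[1.0, 0.002, 0.001], [0.002, -1.0, -0.0], [0.001, 0.0, -1.0]]
force: [-0.2, -0.6, 0.4]
opening: 0.0878
grip_force: 0.0
```

send_rows:
  series:
    - [[0, 0, 0, 0, 0, 0], [0, 0, 0, 0, 0, 0], [0, 0, 0, 0, 0, 0], [0, 0, 0, 0, 0, 0], [0, 0, 0, 0, 0, 0], [0, 0, 0, 0, 0, 0], [0, 0, 0, 0, 0, 0], [0, 0, 0, 0, 0, 0]]
  grip: 1

```text
time_s: 10.12
tcp_pos: [0.4598, -0.2587, 0.0587]
eef_rot: [[1.0, 0.001, 0.0], [0.001, -1.0, -0.0], [0.0, 0.0, -1.0]]
force: [0.0, 0.3, 0.3]
opening: 0.0379
grip_force: 0.0
```

send_rows:
  series:
    - [[0, 0, 0, 0, 0, 0], [0, 0, 0, 0, 0, 0], [0, 0, 0, 0, 0, 0], [0, 0, 0, 0, 0, 0], [0, 0, 0, 0, 0, 0]]

```text
time_s: 10.53
tcp_pos: [0.4598, -0.2587, 0.0586]
eef_rot: [[1.0, 0.001, 0.0], [0.001, -1.0, -0.0], [0.0, 0.0, -1.0]]
force: [-0.1, -0.3, 0.1]
opening: 0.0177
grip_force: 30.0
```

send_rows:
  series:
    - [[0, 0, 4, 0, 0, 0], [0, 0, 8, 0, 0, 0], [0, 0, 12, 0, 0, 0], [0, 0, 15, 0, 0, 0], [0, 0, 15, 0, 0, 0], [0, 0, 15, 0, 0, 0]]

```text
time_s: 11.03
tcp_pos: [0.4605, -0.2591, 0.2101]
eef_rot: [[1.0, 0.001, 0.003], [0.001, -1.0, -0.002], [0.003, 0.002, -1.0]]
force: [0.5, -0.3, -2.3]
opening: 0.0176
grip_force: 30.0
```

```bash
python3 - <<'E'
from h import *
t=cap('top');s=cap('scene')
x=env.read_state();p=x['tcp_pos'];print(p,x['opening'],x['grip_force'])
for z in(0,-.0137,-.0497): print(z,proj(s,[p[0],p[1],p[2]+z]),proj(t,[p[0],p[1],p[2]+z]))
print(env.look_for('spindle','scene'),env.look_for('spindle','top'))
u,v=map(int,proj(s,p)); uu,vv=map(int,proj(t,p))
f=lambda im:cv2.resize(im[:,:,::-1],(400,400),interpolation=cv2.INTER_CUBIC)
print(u-20,v-15,uu-25,vv-25)
cv2.imwrite('pics/c4.png',np.hstack([f(s['pixels'][v-15:v+25,u-20:u+20]),f(t['pixels'][vv-25:vv+25,uu-25:uu+25])]))
E
```

```text
[ 0.45888587 -0.25842954  0.20742653] 0.01765519571535803 29.99979257583618
0 (np.float64(421.2405292480838), np.float64(139.10771484890708)) (np.float64(427.4777554068436), np.float64(211.16944614367324))
-0.0137 (np.float64(420.7000472989217), np.float64(143.21080687484144)) (np.float64(426.43846285576507), np.float64(211.86703669693176))
-0.0497 (np.float64(419.3108089459648), np.float64(153.75726974372196)) (np.float64(423.7974357278654), np.float64(213.63973830381843))
[{'rect': [417.3, 132.4, 428.6, 155.4], 'confidence': 0.68}, {'rect': [305.2, 172.7, 373.0, 223.2], 'confidence': 0.21}] [{'rect': [323.3, 150.9, 374.5, 201.5], 'confidence': 0.63}]
401 124 402 186
```

View pics/c4.png

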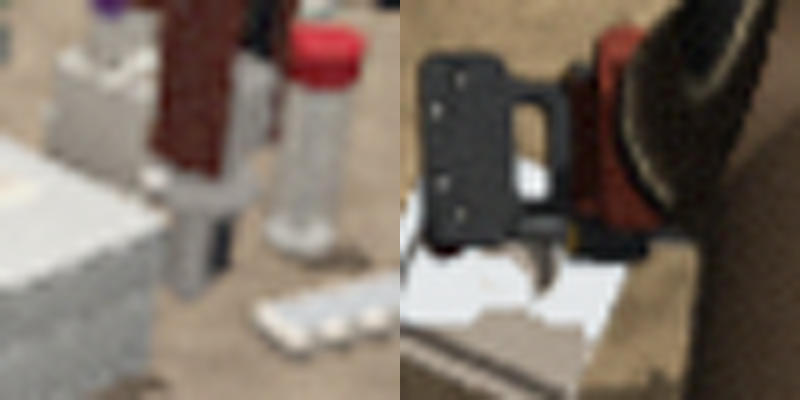

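send_rows:
  series:
    - [[14, 21.8, 0, 0, 0, -0.05], [14, 21.8, 0, 0, 0, -0.1], [14, 21.8, 0, 0, 0, -0.1], [14, 21.8, 0, 0, 0, -0.1], [14, 21.8, 0, 0, 0, -0.1], [14, 21.8, 0, 0, 0, -0.1], [14, 21.8, 0, 0, 0, -0.1], [14, 21.8, 0, 0, 0, -0.1]]

```text
time_s: 11.9
tcp_pos: [0.6003, -0.0357, 0.2067]
eef_rot: [[0.996, -0.092, -0.002], [-0.092, -0.996, 0.003], [-0.003, -0.003, -1.0]]
force: [0.5, -0.9, -1.8]
opening: 0.0179
grip_force: 30.0
```

send_rows:
  series:
    - [[0, 0, -3, 0, 0, 0], [0, 0, -6, 0, 0, 0], [0, 0, -7, 0, 0, 0], [0, 0, -7, 0, 0, 0], [0, 0, -7, 0, 0, 0]]

```text
time_s: 12.32
tcp_pos: [0.5993, -0.0416, 0.1384]
eef_rot: [[0.995, -0.1, -0.002], [-0.1, -0.995, 0.0], [-0.002, 0.0, -1.0]]
force: [-0.5, -0.1, -1.7]
opening: 0.018
grip_force: 30.0
```

```bash
python3 - <<'E'
from h import *
s=cap('scene')
x=env.read_state();p=x['tcp_pos'];print(p,x['eef_rot'],x['force'])
print(proj(s,[p[0],p[1],p[2]-.0497]),proj(s,[p[0],p[1],p[2]-.0137]),proj(s,[.5995,-.04,.078]))
f=lambda im:cv2.resize(im[:,:,::-1],(480,480),interpolation=cv2.INTER_CUBIC)
cv2.imwrite('pics/c5.png',f(s['pixels'][160:208,312:360]))
E
```

```text
[ 0.60017493 -0.04132477  0.13957133] [[ 9.94994785e-01 -9.99246095e-02  6.70668181e-04]
 [-9.99245686e-02 -9.94995011e-01 -9.42053990e-05]
 [ 6.76724932e-04  2.67176520e-05 -9.99999771e-01]] [ 0.62873189  0.15704953 -1.61830559]
(np.float64(336.1884308206294), np.float64(182.069269139646)) (np.float64(336.2420335125271), np.float64(171.9870158225349)) (np.float64(336.0239465997314), np.float64(185.577388574389))
```

View pics/c5.png

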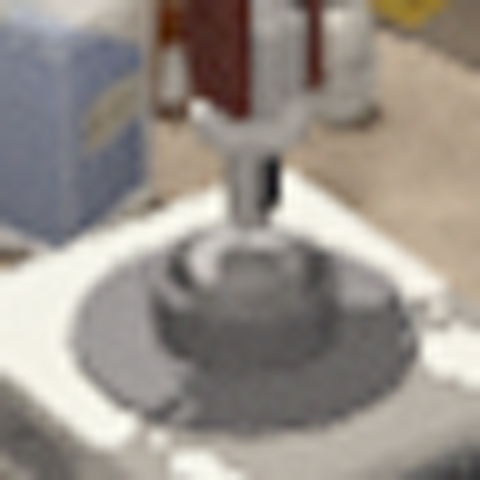

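send_rows:
  series:
    - [[-0.1, 0.1, 0, 0, 0, 0], [-0.1, 0.1, -0.5, 0, 0, 0], [-0.1, 0.1, -1, 0, 0, 0], [-0.1, 0.1, -1.5, 0, 0, 0], [-0.1, 0.1, -1.9, 0, 0, 0], [-0.1, 0.1, -1.9, 0, 0, 0]]

```text
time_s: 12.87
tcp_pos: [0.5983, -0.0398, 0.1186]
eef_rot: [[0.995, -0.099, -0.001], [-0.099, -0.995, -0.0], [-0.001, 0.0, -1.0]]
force: [-0.2, 0.4, -1.2]
opening: 0.018
grip_force: 30.0
```

send_rows:
  series:
    - [[0, 0, -0.2, 0, 0, 0], [0, 0, -0.4, 0, 0, 0], [0, 0, -0.5, 0, 0, 0], [0, 0, -0.5, 0, 0, 0]]

```text
time_s: 13.2
tcp_pos: [0.5989, -0.0396, 0.1148]
eef_rot: [[0.995, -0.099, 0.0], [-0.099, -0.995, -0.0], [0.0, -0.0, -1.0]]
force: [0.2, -0.0, 2.2]
opening: 0.0181
grip_force: 30.0
```

send_rows:
  series:
    - [[0, 0, -0.15, 0, 0, 0.03], [0, 0, -0.15, 0, 0, 0.06], [0, 0, -0.15, 0, 0, 0.09], [0, 0, -0.15, 0, 0, 0.12]]

```text
time_s: 13.53
tcp_pos: [0.599, -0.0398, 0.1134]
eef_rot: [[1.0, 0.022, 0.001], [0.022, -1.0, -0.0], [0.001, 0.0, -1.0]]
force: [-0.8, -0.4, -2.5]
opening: 0.0176
grip_force: 30.0
```

send_rows:
  series:
    - [[0, 0, 0, 0, 0, 0.02], [0, 0, 0, 0, 0, 0.04], [0, 0, 0, 0, 0, 0.06], [0, 0, 0, 0, 0, 0.06]]

```text
time_s: 13.87
tcp_pos: [0.5989, -0.0398, 0.1131]
eef_rot: [[0.997, 0.082, 0.0], [0.082, -0.997, -0.0], [0.0, 0.0, -1.0]]
force: [0.2, -0.0, -2.2]
opening: 0.0179
grip_force: 30.0
```

send_rows:
  series:
    - [[0, 0, -0.3, 0, 0, 0], [0, 0, -0.6, 0, 0, 0], [0, 0, -0.6, 0, 0, 0]]

```text
time_s: 14.12
tcp_pos: [0.5985, -0.04, 0.1064]
eef_rot: [[0.997, 0.08, -0.001], [0.08, -0.997, -0.0], [-0.001, 0.0, -1.0]]
force: [0.6, -0.3, -1.7]
opening: 0.018
grip_force: 30.0
```

Key is in (no push-back). Going home.

send_rows:
  series:
    - [[0, 0, -0.3, 0, 0, 0], [0, 0, -0.6, 0, 0, 0], [0, 0, -0.9, 0, 0, 0], [0, 0, -1.2, 0, 0, 0], [0, 0, -1.5, 0, 0, 0], [0, 0, -1.5, 0, 0, 0]]

```text
time_s: 14.62
tcp_pos: [0.5988, -0.0399, 0.0917]
eef_rot: [[0.997, 0.081, -0.0], [0.081, -0.997, -0.0], [-0.0, 0.0, -1.0]]
force: [0.9, -1.8, 1.6]
opening: 0.018
grip_force: 30.0
```

send_rows:
  series:
    - [[0, 0, -0.2, 0, 0, 0], [0, 0, -0.4, 0, 0, 0], [0, 0, -0.6, 0, 0, 0], [0, 0, -0.6, 0, 0, 0], [0, 0, -0.6, 0, 0, 0], [0, 0, -0.6, 0, 0, 0], [0, 0, -0.6, 0, 0, 0]]

```text
time_s: 15.2
tcp_pos: [0.599, -0.0397, 0.0866]
eef_rot: [[0.997, 0.081, 0.001], [0.081, -0.997, -0.0], [0.001, 0.0, -1.0]]
force: [0.5, -1.7, 5.2]
opening: 0.018
grip_force: 30.0
```

```bash
python3 - <<'E'
from h import *
s=cap('scene')
x=env.read_state();print(x['tcp_pos'],x['force'],x['grip_force'],x['opening'],x['time_s'])
f=lambda im:cv2.resize(im[:,:,::-1],(480,480),interpolation=cv2.INTER_CUBIC)
cv2.imwrite('pics/c6.png',f(s['pixels'][160:208,312:360]))
E
```

```text
[ 0.59902615 -0.03975302  0.08661646] [-1.77789664 -3.26987731  5.37021101] 30.000828802585602 0.017976075398754197 15.25
```

View pics/c6.png

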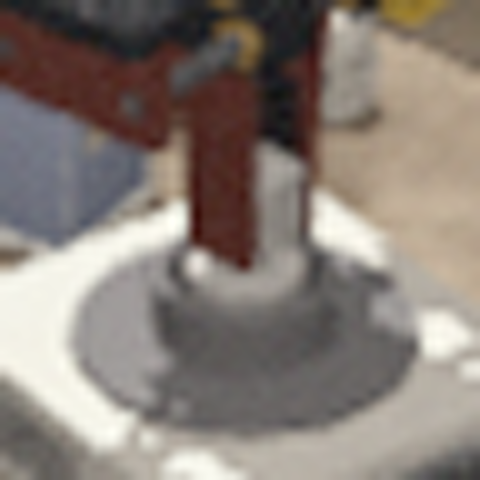

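The picture shows the flange seated on the hub inside the neck, with the cover flat. The hub is about 4–5 mm down.

```bash
python3 -c "
from cell import env
print(env.job_done())"
```

```text
the job is handed in; nothing more can be done
None
```

The job is handed in at about 15 s of the 58 s: the cover was pressed flat on the deck (about 35 N), and the spindle is keyed, seated and still gripped (30 N), holding the hub an estimated 4–5 mm down; no verdict was returned.

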